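Hold a check filter in the photometer beam through the slotted cover

ROBOT

A 7-joint arm with a two-finger parallel gripper is mounted at the origin on the work surface. World frame = base frame: x ahead of the robot, y to its left, z up, the work surface at z = 0. Lengths are in m, angles in rad, forces in N, time in s.
With the tool pointing down it reaches from about 0.4 to 0.85 m from the base axis. Payload 4.5 kg.
Tool frame: the origin (TCP) lies at the very end of the fingers, on their centre line; the grasp point (between the pads) lies 19 mm behind it (env.grip_point_offset is the distance from the TCP to the grasp point, in m); z points along the fingers, x is the direction in which the jaws open and shut, and the axes are right-handed (so a half turn about z gives the same grasp; the last joint's range is limited). The gripper opens to 85 mm and grips with 20 to 120 N. Pads are 22 mm wide; open, the fingers measure 114 mm over their backs; the gripper's body (76 mm by 85 mm) begins 54 mm behind the grasp point. The pads swing forward as they close: fully open they stand 13 mm farther back than shut.
Start: joints at [1.21, 0.689, -0.195, 1.565, 0.157, 0.902, -0.215], TCP at [0.24, -0.577, 0.231] pointing down, gripper open.
Joint ranges: [-3.01, 3.01], [-0.46, 2.08], [-1.47, 1.51], [0.13, 2.56], [-1, 4.14], [0.04, 2.09], [-2.66, 2.66]. Speed limits (rad/s): [2.57, 2.57, 3.14, 3.14, 3.14, 3.14, 3.14].

INTERFACE

Orientations are given as a 3x3 rotation matrix whose columns are the frame's x, y, z axes.
In Python, from workcell import env gives the robot as it stands. The module is installed in compiled form; this text tells all that it offers.
- The arm moves only by the tool step_arm, never from a script. Its argument "series" is a list of rows, each an object with "slide": the shift along the world's x, y, z in mm, a list of three; "dr": the turn, a rotation vector about the world's x, y, z in degrees, a list of three; "hand": the opening in per cent of the stroke, from 0 (shut) to 100 (fully open). In form: [{"slide": [tx, ty, tz], "dr": [wx, wy, wz], "hand": hand}, ...]. A call has exactly 5 rows; each row is the pose to reach, as a shift and turn from the pose commanded when the call began; what a row does not reach only later rows make up. A row lasts 1/10 s, in which the tool goes at most 50 mm and 8.59 degrees, less where a joint would pass 70% of its speed; a pose out of reach is approached as far as the arm can. A call with a gripper value outside its range is refused whole. The fingers move at their own pace and stop on an object; "squeeze" is the grip in N (left out, the last holds). Time passes only in rows, so rows that repeat a pose let the fingers close, or fill a call up. It gives the time, the measured TCP pose, the force and the opening at its end, in the units of the state.
- env.state(): the state, without advancing time (a new reading comes with each control period).
- env.grab_frame(name): name is "side" or "top" or "wrist"; returns the picture (384x512x3 uint8, red, green, blue); there is no depth.
- env.calibration(name): a dict with "fov_y" (degrees; the focal length in pixels is half the picture's height over the tangent of half this angle, whatever the lens; pixels are square), "cx", "cy" (the principal point, pixels), "dist" ([k1, k2, p1, p2, k3] as OpenCV has them; the pictures are not rectified), "world_from_camera" (4x4, takes a point from camera to world coordinates); the wrist camera has in their place "mount" (4x4, takes a point from camera to tool coordinates, whose origin is the TCP and whose axes are the tool frame's). Camera axes: x right, y down, z forward; pixel columns grow to the right and rows downward; lengths in m; the calibration is good to about 2 mm. A picture is of the moment at which its call begins: read the wrist's pose just before it. calibration takes no time and is no camera call.
- env.close_job(): hands the job in, once; it reports no verdict.
The state is a dict: "clock": time; "joints": joint angles; "dq": joint speeds; "joint_efforts": joint torques, N m; "ee_pos": TCP position; "eef_rot": TCP orientation; "ft_force": force on the tool from outside, world axes, zero at the start; "torque": the same for the moment, N m; "finger_gap": opening from 0.0 (shut) to 1.0 (fully open).
Only numpy, scipy, OpenCV 4.12 (cv2) and the standard library are available. Lean on these libraries where they do the work, as an engineer would, in place of code of your own. Each camera call takes 0.05 s, during which the arm holds its last target. There are 200 camera calls.

TASK

Put the loose round cover on the photometer's open well, without dropping it, so that it sits seated and level with its slot running square across the line from lens tube to lamp housing, and let go of it. Then take the flat filter holder out of the stand, pass its blade down through the slot in the cover and keep holding it there upright, its shoulder about 15 mm above the cover plate and not resting on anything: finish while still holding it. Leave the round pin, glassware and dish where they are.

Things in the scene. Friction and masses are not known exactly. Their poses are not given: they have to be found in the camera images.
- well_rim (a point): centre of the mouth of the fixed photometer well, at its rim, 70 mm above the table. White round open cup, outer diameter 120 mm, inner 110 mm, inner floor 8 mm above the table. z is up; its x axis is along the light beam.
- well: the whole photometer; origin on the table below well_rim, same axes. Black lens tube (34 mm thick, its middle 40 mm above the table) on the -x side, ending 100 mm from the well's axis; on the +x side another tube and a grey lamp housing, up to 185 mm from the axis, 66 mm high; flat aluminium base.
- cover: loose round aluminium cover, about 180 g; origin at the middle of its skirt's lower edge, which stands on the table at the start. Outer diameter 136 mm; plate 5 mm thick, underside 8 mm above the origin; the skirt (inner diameter 128 mm) goes round the outside of the well's rim; a ring along the edge stands 1 mm above the plate. Half a turn round does as well.
- cover_knob (a point): grasp point on the cover's knob, on its axis, 35 mm above cover's origin and 22 mm above the plate's top. The knob is a black upright bar, 32 mm long along the cover's x, 14 mm thick along its y, its top 32 mm above the plate's top.
- cover_seat (a point): point on the cover's axis at the underside of its plate, which rests on the well's rim; 27 mm below cover_knob. Seated, it coincides with well_rim. Axes as the cover.
- cover_slot (a point): centre of the slot through the cover, at the top of the plate; 34 mm from the cover's axis along the cover's +x, 5 mm above cover_seat. The slot is 10 mm wide along the cover's x and 40 mm long along its y. With the cover set right, the cover's y is parallel to the well's y (either way round).
- filter: flat filter holder, about 90 g, upright in a pocket of the stand at the start; origin at filter_shoulder, z up along it. Blade below the shoulder: 6 mm thick along x, 36 mm wide along y, 65 mm long, its last 7 mm thinner (3.5 by 31 mm), with a round glass window. It passes the cover's slot with 2 mm to spare on each side.
- filter_shoulder (a point): middle of the underside of the holder's shoulder (18 mm along x, 52 mm along y, 8 mm high), which rests on the stand's top at the start, 75 mm above the table. When it is held 15 mm above the cover's plate, the blade's tip is 17 mm above the well's floor.
- filter_grip (a point): grasp point on the holder's black handle, 50 mm above filter_shoulder. The handle is 12 mm thick along the holder's x, 24 mm wide along its y and reaches from 8 to 74 mm above filter_shoulder.
- stand_top (a point): middle of the top of the fixed grey stand, 75 mm above the table; block 70 mm along its x, 150 mm along its y. Two pockets, 42 mm to either side along y, each 11 mm along x by 42 mm along y: the filter holder is in one, the round pin in the other. Both lift straight out, with room to spare.
- pin_mid (a point): a round steel pin in the other pocket of the stand (28 mm collar, round black handle 14 mm thick, up to 50 mm above the stand); this point is on its axis, 10 mm above the stand's top. Leave it.
- bottle_mid (a point): amber glass bottle, 60 mm diameter, 120 mm high; middle of it. Leave it.
- beaker_mid (a point): glass beaker, 68 mm diameter, 85 mm high; middle of it. Leave it.
- vial_mid (a point): small glass vial, 28 mm diameter, 45 mm high; middle of it. Leave it.
- dish_mid (a point): small white ceramic dish, 60 mm diameter, 22 mm high; middle of it. Leave it.
Things that resemble listed ones, but are neither listed nor needed, are in the scene too. There is more than one size of the filter; the job needs the middle-sized.

How it is judged:
On the way:
1. the cover sits seated and level on the well, slot square across the beam, let go (horizontal distance between cover_seat and well_rim below 0.006 m and z of cover_seat in the frame of well_rim between -0.0025 and 0.0025 m and angle between cover_seat's own z axis and vertical below 0.05 rad and angle between the y axis of cover_slot and the y axis of well_rim, either way round below 0.25 rad and contact force between the fingers and cover below 0.05 N and linear speed of cover below 0.02 m/s), for 0.2 s.
At the end, for the whole second after the job is handed in: Cover seated on the well (6 mm, 2.5 mm in height, 0.05 rad level, slot 0.25 rad from square to the beam). Holder in the fingers at rest, blade through the slot, upright to 0.12 rad, shoulder 6 to 25 mm above the plate, 8 mm sideways, under 6 N on the cover, off the well (horizontal distance between cover_seat and well_rim below 0.006 m and z of cover_seat in the frame of well_rim between -0.0025 and 0.0025 m and angle between cover_seat's own z axis and vertical below 0.05 rad and angle between the y axis of cover_slot and the y axis of well_rim, either way round below 0.25 rad and z of filter_shoulder in the frame of cover_slot between 0.006 and 0.025 m and horizontal distance between filter_shoulder and cover_slot below 0.008 m and angle between filter_shoulder's own z axis and vertical below 0.12 rad and angle between the x axis of filter_shoulder and the x axis of cover_slot, either way round below 0.2 rad and contact force between the fingers and filter above 0.5 N and contact force between filter and cover below 6 N and contact force between filter and well below 0.5 N and linear speed of filter below 0.03 m/s); the arm keeps its last pose, push and grip.
It fails at once if the pin, bottle, beaker, vial or dish is moved by more than 30 mm (distance of any of pin_mid, bottle_mid, beaker_mid, vial_mid, dish_mid from where it was at the start of the episode above 0.03 m).
It fails at once if the cover is dropped (moves faster than 0.45 m/s while the fingers do not touch it) (contact force between the fingers and cover below 0.02 N and linear speed of cover above 0.45 m/s).
It also fails if it takes over 61 s, if anything falls off the work surface, if the arm or the gripper's body presses on something with over 40 N, if the wrist force passes 120 N, or if a joint passes its speed limit or range.

## Working session

There is one attempt and no reset: what is moved stays moved. The work goes in short steps, Python scripts to look and compute and a tool call to move; the robot and the scene stay as the last step left them, time stands still between calls to the robot, and variables do not carry over. Pictures are saved under pics/ and viewed, on a budget of 10 in all, crops included, one or two more only if the job needs it, and the job is handed in when it is done.

Besides the shell and the picture viewer there is one more tool, called after "Emit:" in YAML: its name, and indented under it one key for each argument. step_arm: Moves the arm, as the interface text tells. Its arguments: {"type":"object","properties":{"series":{"type":"array","items":{"type":"object","properties":{"slide":{"type":"array","items":{"type":"number"}},"dr":{"type":"array","items":{"type":"number"}},"hand":{"type":"number"}}}},"squeeze":{"type":"number"}},"required":["series"]}

```bash
mkdir -p pics
cat > h.py <<'E'
import numpy as np, cv2
from workcell import env
def cam(n,st=None):
    c=env.calibration(n); f=192/np.tan(np.radians(c["fov_y"])/2)
    K=np.array([[f,0,c["cx"]],[0,f,c["cy"]],[0,0,1.]])
    if n=="wrist":
        st=st or env.state(); T=np.eye(4); T[:3,:3]=st["eef_rot"]; T[:3,3]=st["ee_pos"]; T=T@np.array(c["mount"])
    else: T=np.array(c["world_from_camera"])
    return K,np.array(c["dist"],float),T
def pix2w(C,uv,z):
    K,d,T=C; p=cv2.undistortPoints(np.array(uv,float).reshape(-1,1,2),K,d)[:,0]
    r=np.c_[p,np.ones(len(p))]@T[:3,:3].T; o=T[:3,3]
    return o+r*((z-o[2])/r[:,2])[:,None]
def w2pix(C,P):
    K,d,T=C; Ti=np.linalg.inv(T); P=np.array(P,float).reshape(-1,3)
    return cv2.projectPoints(P,cv2.Rodrigues(Ti[:3,:3])[0],Ti[:3,3],K,d)[0][:,0]
def save(im,name): cv2.imwrite("pics/"+name,im[:,:,::-1])
E
python3 - <<'E'
from h import *
np.set_printoptions(precision=3,suppress=True)
for n in("top","side"):
    C=cam(n); print(n,C[0][0,0],C[2]); im=env.grab_frame(n); np.save(n+".npy",im); save(cv2.resize(im,(800,600),interpolation=cv2.INTER_CUBIC),n+".png")
print(env.calibration("wrist")["mount"],env.grip_point_offset); print(env.state())
E
```

```text
top 347.66198084168144 [[-0.186 -0.959  0.212  0.369]
 [-0.982  0.183 -0.035  0.006]
 [-0.005 -0.214 -0.977  0.883]
 [ 0.     0.     0.     1.   ]]
side 458.51803309520807 [[ 0.998 -0.05   0.042  0.496]
 [-0.063 -0.57   0.819 -0.872]
 [-0.017 -0.82  -0.572  0.723]
 [ 0.     0.     0.     1.   ]]
[[ 1.    -0.001 -0.001  0.001]
 [ 0.001  0.96   0.281 -0.071]
 [ 0.001 -0.281  0.96  -0.142]
 [ 0.     0.     0.     1.   ]] 0.0187
{'clock': 0.1, 'joints': array([ 1.21 ,  0.69 , -0.195,  1.566,  0.157,  0.903, -0.215]), 'dq': array([ 0.001, -0.002, -0.001, -0.002,  0.   ,  0.   , -0.001]), 'joint_efforts': array([ -0.003, -54.059,  -1.272, -15.899,   0.009,   0.004,   0.   ]), 'ee_pos': array([ 0.24 , -0.576,  0.231]), 'eef_rot': array([[ 0.385, -0.923, -0.001],
       [-0.923, -0.385,  0.002],
       [-0.002,  0.   , -1.   ]]), 'ft_force': array([-0.351,  0.16 , -0.302]), 'torque': array([-0.012,  0.027, -0.047]), 'finger_gap': 0.998835439091149}
```

View pics/top.png

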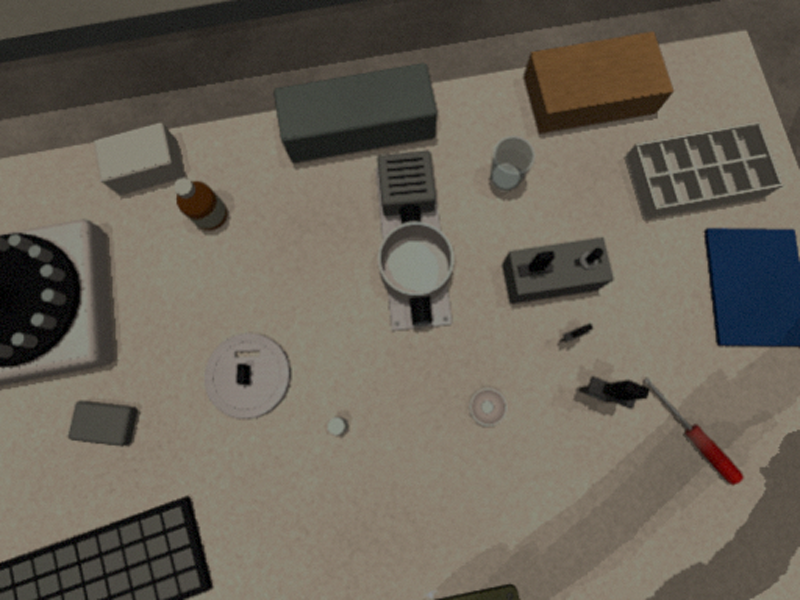

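View pics/side.png

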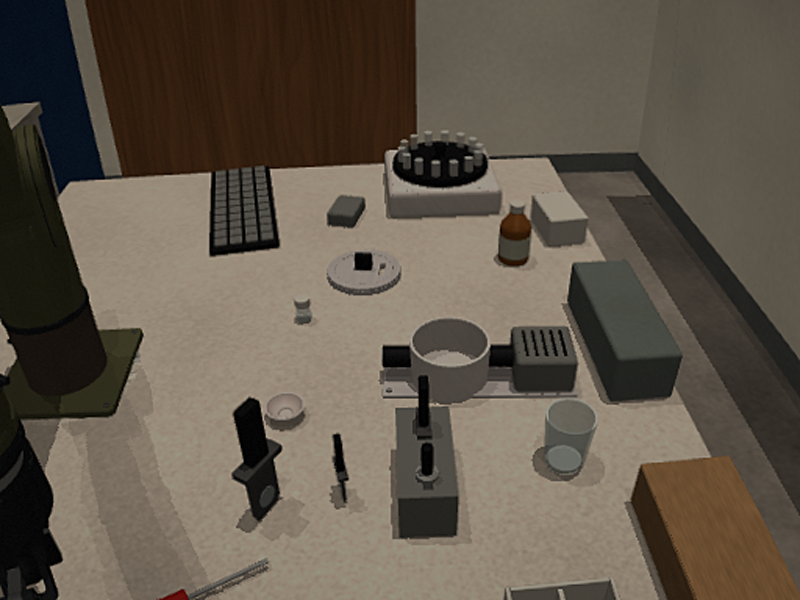

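The top view shows the cover at (247,375) with its knob at (243,374) and slot at (247,353). The well is at (416,260) and the stand at (557,265). 
Filter candidates: (541,262) in the stand, a small one at (575,333), and a large one at (615,390), both loose on the table. The stand's other pocket, (592,257), holds the round pin. I choose the one in the stand.

```bash
cat > m.py <<'E'
from h import *
np.set_printoptions(precision=4,suppress=True)
s=0.64
def circ(c,r,z,n=60):
    a=np.linspace(0,2*np.pi,n); return np.c_[c[0]+r*np.cos(a),c[1]+r*np.sin(a),np.full(n,z)]
if __name__=="__main__":
    C=cam("top"); S=cam("side")
    q=lambda C,u,v,z: pix2w(C,[[u*s+.5*s-.5,v*s+.5*s-.5]],z)[0]
    print("well L/R/T/B",[q(C,*p,.07)[:2] for p in((378,258),(454,258),(416,222),(416,299))])
    print("tube end",q(C,422,311,.057),"base corners",[q(C,*p,.005)[:2] for p in((391,328),(451,323),(437,205),(381,213))])
    print("lamp top",[q(C,*p,.066)[:2] for p in((378,155),(431,152),(436,205),(385,212))])
    print("cover",[q(C,*p,.014)[:2] for p in((206,375),(290,375),(248,334),(248,416))])
    print("slot",q(C,236,355,.013),q(C,259,351,.013),"knob top",q(C,243,371,.045))
    print("stand top",[q(C,*p,.075)[:2] for p in((503,252),(606,239),(610,284),(512,291))])
    print("filter top",q(C,542,260,.149),"shoulder",q(C,541,264,.083),"pin",q(C,592,257,.125))
    print("side: knob top",q(S,363,254,.045),"filter top",q(S,423,377,.149), "pin top", q(S,427,446,.125))
    print("side well",[q(S,*p,.07)[:2] for p in((411,342),(490,342),(450,320))])
    print("vial",q(C,337,418,.045),"bottle",q(C,185,185,.12),"beaker",q(C,513,152,.085))
    im=np.load("top.npy"); 
    im=im[190:290,110:210]; a=cv2.resize(im,(500,500),interpolation=cv2.INTER_CUBIC)
    b=cv2.resize(np.load("side.npy")[225:350,215:315],(480,600),interpolation=cv2.INTER_CUBIC)
    o=np.zeros((600,780,3),np.uint8); a=cv2.resize(a,(300,300)); o[:300,:300]=a; o[:600,300:]=b
    a=cv2.resize(np.load("top.npy")[140:200,310:400],(300,200),interpolation=cv2.INTER_CUBIC); o[320:520,:300]=a
    save(cv2.convertScaleAbs(o,alpha=1.6),"crop.png")
E
python3 m.py
```

```text
well L/R/T/B [array([0.6154, 0.011 ]), array([ 0.5932, -0.1052]), array([ 0.6624, -0.0584]), array([ 0.5401, -0.0348])]
tube end [ 0.5225 -0.0409  0.057 ] base corners [array([0.5139, 0.0113]), array([ 0.5036, -0.0867]), array([ 0.7094, -0.1048]), array([ 0.7132, -0.0077])]
lamp top [array([ 0.7892, -0.0196]), array([ 0.7781, -0.1057]), array([ 0.686 , -0.0955]), array([ 0.6897, -0.0133])]
cover [array([0.493 , 0.3146]), array([0.4681, 0.1827]), array([0.546 , 0.2404]), array([0.4171, 0.2566])]
slot [0.516  0.2639 0.013 ] [0.5155 0.2266 0.013 ] knob top [0.4841 0.2467 0.045 ]
stand top [array([ 0.587 , -0.1811]), array([ 0.5775, -0.3436]), array([ 0.5065, -0.3306]), array([ 0.5239, -0.1808])]
filter top [ 0.5453 -0.2152  0.149 ] shoulder [ 0.5553 -0.232   0.083 ] pin [ 0.5419 -0.2948  0.125 ]
side: knob top [0.4836 0.2471 0.045 ] filter top [ 0.553  -0.2181  0.149 ] pin top [ 0.5497 -0.3094  0.125 ]
side well [array([ 0.5499, -0.0491]), array([ 0.6653, -0.0592]), array([ 0.6132, -0.0003])]
vial [0.3875 0.1158 0.045 ] bottle [0.7685 0.2776 0.12  ] beaker [ 0.7439 -0.2318  0.085 ]
```

View pics/crop.png

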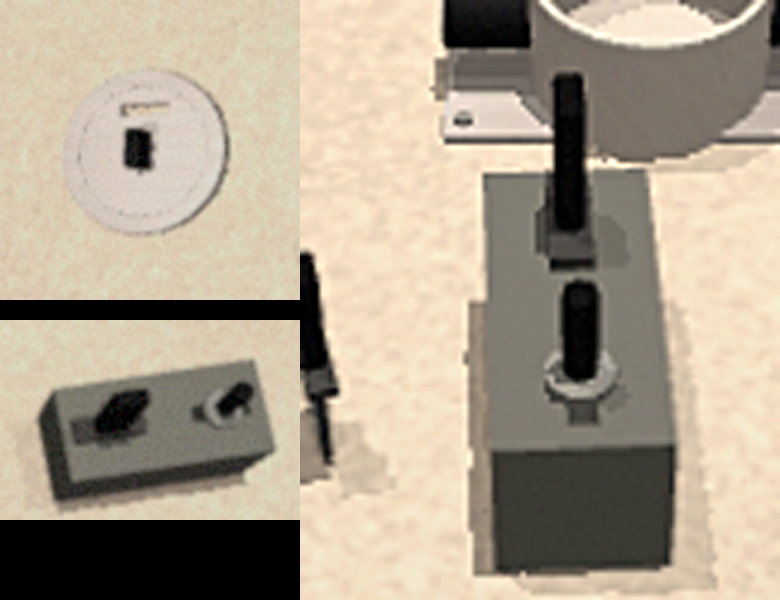

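The crop confirms the choice: the flat holder in the stand's +y pocket is upright, and its neighbour is the round pin. Estimates:
- **Cover:** about (0.482, 0.247)
- **Well:** about (0.604, −0.047), beam at about −5°
- **Filter:** about (0.552, −0.217)

Next I approach the cover.

Emit:
step_arm:
  series:
    - {"slide": [48,12,0],"dr": [0,0,-5],"hand": 100}
    - {"slide": [90,35,0],"dr": [0,0,-10],"hand": 100}
    - {"slide": [130,65,0],"dr": [0,0,-15],"hand": 100}
    - {"slide": [165,100,0],"dr": [0,0,-20],"hand": 100}
    - {"slide": [195,138,0],"dr": [0,0,-25],"hand": 100}
  squeeze: 60

```text
clock: 0.6
ee_pos: [0.4373, -0.4373, 0.2307]
eef_rot: [[-0.045, -0.999, 0.0], [-0.999, 0.045, 0.0], [-0.0, -0.0, -1.0]]
ft_force: [0.1, -0.3, -0.1]
finger_gap: 1.002
```

Emit:
step_arm:
  series:
    - {"slide": [15,46,0],"dr": [0,0,0],"hand": 100}
    - {"slide": [28,92,0],"dr": [0,0,0],"hand": 100}
    - {"slide": [38,140,0],"dr": [0,0,0],"hand": 100}
    - {"slide": [43,188,0],"dr": [0,0,0],"hand": 100}
    - {"slide": [45,237,0],"dr": [0,0,0],"hand": 100}

```text
clock: 1.1
ee_pos: [0.4807, -0.1998, 0.231]
eef_rot: [[-0.041, -0.999, 0.0], [-0.999, 0.041, 0.0], [-0.0, -0.0, -1.0]]
ft_force: [1.0, 0.0, -0.7]
finger_gap: 1.001
```

Emit:
step_arm:
  series:
    - {"slide": [0,50,0],"dr": [0,0,0],"hand": 100}
    - {"slide": [0,100,0],"dr": [0,0,0],"hand": 100}
    - {"slide": [0,150,0],"dr": [0,0,0],"hand": 100}
    - {"slide": [0,200,0],"dr": [0,0,0],"hand": 100}
    - {"slide": [0,250,0],"dr": [0,0,0],"hand": 100}

```text
clock: 1.6
ee_pos: [0.4799, 0.05, 0.2312]
eef_rot: [[-0.042, -0.999, -0.0], [-0.999, 0.042, -0.0], [0.0, 0.0, -1.0]]
ft_force: [0.9, 0.6, -1.1]
finger_gap: 0.999
```

Run:
```python
from h import *
import pickle
st=env.state(); im=env.grab_frame("wrist"); pickle.dump((im,cam("wrist",st)),open("w1.pkl","wb"))
```

Emit:
step_arm:
  series:
    - {"slide": [0,50,-10],"dr": [0,0,0],"hand": 100}
    - {"slide": [0,100,-20],"dr": [0,0,0],"hand": 100}
    - {"slide": [0,148,-30],"dr": [0,0,0],"hand": 100}
    - {"slide": [0,197,-40],"dr": [0,0,0],"hand": 100}
    - {"slide": [0,197,-60],"dr": [0,0,0],"hand": 100}

```text
clock: 2.15
ee_pos: [0.48, 0.2555, 0.1714]
eef_rot: [[-0.029, -1.0, 0.003], [-1.0, 0.029, 0.008], [-0.008, -0.003, -1.0]]
ft_force: [0.4, 0.3, -0.0]
finger_gap: 1.001
```

Run:
```python
from h import *
import pickle
st=env.state(); im=env.grab_frame("wrist"); pickle.dump((im,cam("wrist",st)),open("w2.pkl","wb"))
a=pickle.load(open("w1.pkl","rb"))[0]
f=lambda i:cv2.resize(i,(400,300),interpolation=cv2.INTER_AREA)
o=np.zeros((600,800,3),np.uint8); o=np.vstack([a[:300],im[:300]]) if 0 else np.hstack([f(a),f(im)])
save(cv2.convertScaleAbs(o,alpha=1.5),"w12.png")
```

```text
(no output)
```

View pics/w12.png

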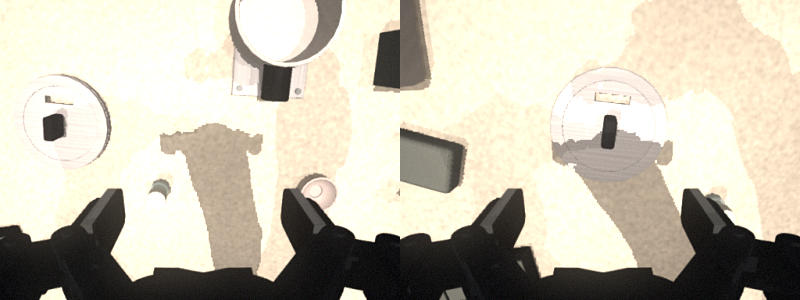

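The left picture shows the well partly cut off at the top, with its lens tube at (276,83) and base corners at (232,96) and (305,97). The right picture shows the cover at about (609,124), its slot at (613,98), and the knob at (609,131).

Run:
```python
from h import *
import pickle
np.set_printoptions(precision=4,suppress=True)
im,C=pickle.load(open("w2.pkl","rb"))
g=cv2.cvtColor(im,cv2.COLOR_RGB2GRAY)
ky=slice(130,205)
m=np.zeros_like(g); m[135:200,235:300]=(g[135:200,235:300]<28)
n,l,s,c=cv2.connectedComponentsWithStats(m); k=1+np.argmax(s[1:,4]); 
pts=np.argwhere(l==k)[:,::-1].astype(np.float32); r=cv2.minAreaRect(pts); print("knob",s[k],r)
print("knob box on top z",pix2w(C,cv2.boxPoints(r),.045)[:,:2])
q=lambda u,v,z:pix2w(C,[[(u-400)*1.28,v*1.28]],z)[0,:2]
print("cover l r t b",[q(*p,.014) for p in((550,124),(667,124),(609,67),(609,181))])
print("slot",q(594,98,.013),q(631,99,.013))
a=im[80:245,190:345]; a=cv2.resize(a,(564,600),interpolation=cv2.INTER_CUBIC)
im1,C1=pickle.load(open("w1.pkl","rb"))
q=lambda u,v,z:pix2w(C1,[[u*1.28,v*1.28]],z)[0,:2]
print("base corners",q(232,96,.005),q(305,97,.005),"well l r b",q(230,10,.07),q(342,10,.07),q(287,66,.07),"tube end top",q(276,100,.04))
save(cv2.convertScaleAbs(a,alpha=1.2),"w2c.png")
```

```text
knob [264 148   1   1   1] ((264.0, 148.0), (0.0, 0.0), 0.0)
knob box on top z [[0.5032 0.2518]
 [0.5032 0.2518]
 [0.5032 0.2518]
 [0.5032 0.2518]]
cover l r t b [array([0.4899, 0.3162]), array([0.4862, 0.183 ]), array([0.5505, 0.2475]), array([0.4178, 0.2506])]
slot [0.5177 0.2649] [0.5154 0.2238]
base corners [0.5101 0.0084] [ 0.5051 -0.092 ] well l r b [0.6069 0.0157] [ 0.6044 -0.1034] [ 0.5479 -0.0457] tube end top [ 0.5071 -0.0425]
```

View pics/w2c.png

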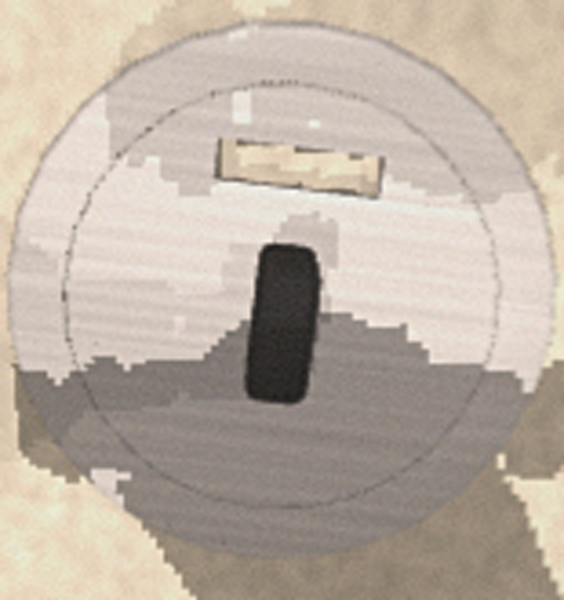

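Run:
```python
from h import *
import pickle
np.set_printoptions(precision=4,suppress=True)
im,C=pickle.load(open("w2.pkl","rb"))
q=lambda P,z:pix2w(C,np.array(P)/3.639+[190-.36,80-.36],z)[:,:2]
print("rim",q([(8,288),(556,288),(282,20),(282,556)],.013))
s=q([(220,138),(384,158),(378,196),(216,179)],.013);print("slot",s,s.mean(0))
k=q([(262,243),(318,248),(306,405),(246,400)],.045);print("knob",k,k.mean(0))
d=s[0]-s[1];print("y ang",np.degrees(np.arctan2(-d[0],d[1])),np.degrees(np.arctan2(-(s[3]-s[2])[0],(s[3]-s[2])[1])))
d=(k[0]+k[1]-k[2]-k[3]);print("x ang",np.degrees(np.arctan2(d[1],d[0])))
print(env.state()["ee_pos"],env.state()["eef_rot"][:,0])
```

```text
rim [[0.4897 0.3165]
 [0.4859 0.1822]
 [0.5511 0.2478]
 [0.4166 0.251 ]]
slot [[0.5244 0.2631]
 [0.5186 0.2243]
 [0.5096 0.2258]
 [0.5147 0.2644]] [0.5168 0.2444]
knob [[0.5045 0.2536]
 [0.5031 0.2415]
 [0.4676 0.2448]
 [0.4691 0.2582]] [0.4861 0.2495]
y ang -8.512442400868208 -7.600052938520098
x ang -6.321368032531826
[0.478  0.2495 0.1679] [-0.0333 -0.9994 -0.0006]
```

Emit:
step_arm:
  series:
    - {"slide": [6,0,-20],"dr": [0,0,-5.5],"hand": 100}
    - {"slide": [6,0,-65],"dr": [0,0,-5.5],"hand": 100}
    - {"slide": [6,0,-110],"dr": [0,0,-5.5],"hand": 100}
    - {"slide": [6,0,-140],"dr": [0,0,-5.5],"hand": 100}
    - {"slide": [6,0,-150],"dr": [0,0,-5.5],"hand": 100}

```text
clock: 2.7
ee_pos: [0.4848, 0.2425, 0.0187]
eef_rot: [[-0.139, -0.99, -0.005], [-0.99, 0.139, -0.004], [0.004, 0.004, -1.0]]
ft_force: [-0.0, 0.9, 0.7]
finger_gap: 1.0
```

Emit:
step_arm:
  series:
    - {"slide": [0,0,0],"dr": [0,0,0],"hand": 100}
    - {"slide": [0,0,0],"dr": [0,0,0],"hand": 0}
    - {"slide": [0,0,0],"dr": [0,0,0],"hand": 0}
    - {"slide": [0,0,0],"dr": [0,0,0],"hand": 0}
    - {"slide": [0,0,0],"dr": [0,0,0],"hand": 0}

```text
clock: 3.2
ee_pos: [0.4869, 0.2454, 0.0223]
eef_rot: [[-0.137, -0.991, 0.001], [-0.991, 0.137, 0.001], [-0.001, -0.001, -1.0]]
ft_force: [0.4, -0.5, 1.4]
finger_gap: 0.327
```

Emit:
step_arm:
  series:
    - {"slide": [0,0,0],"dr": [0,0,0],"hand": 0}
    - {"slide": [0,0,0],"dr": [0,0,0],"hand": 0}
    - {"slide": [0,0,0],"dr": [0,0,0],"hand": 0}
    - {"slide": [0,0,0],"dr": [0,0,0],"hand": 0}
    - {"slide": [0,0,0],"dr": [0,0,0],"hand": 0}

```text
clock: 3.7
ee_pos: [0.487, 0.2456, 0.0222]
eef_rot: [[-0.137, -0.991, 0.001], [-0.991, 0.137, 0.001], [-0.001, -0.001, -1.0]]
ft_force: [-1.0, 0.7, 5.9]
finger_gap: 0.151
```

Emit:
step_arm:
  series:
    - {"slide": [0,0,3],"dr": [0,0,0],"hand": 0}
    - {"slide": [0,0,15],"dr": [0,0,0],"hand": 0}
    - {"slide": [0,0,40],"dr": [0,0,0],"hand": 0}
    - {"slide": [0,0,75],"dr": [0,0,0],"hand": 0}
    - {"slide": [0,0,110],"dr": [0,0,0],"hand": 0}

```text
clock: 4.2
ee_pos: [0.4858, 0.2447, 0.1328]
eef_rot: [[-0.137, -0.991, -0.001], [-0.991, 0.137, -0.001], [0.001, 0.001, -1.0]]
ft_force: [0.3, 0.1, -1.5]
finger_gap: 0.149
```

Run:
```python
from h import *
from m import circ
import pickle
np.set_printoptions(precision=4,suppress=True)
im1,C1=pickle.load(open("w1.pkl","rb"))
st=env.state(); im3=env.grab_frame("wrist"); pickle.dump((im3,cam("wrist",st)),open("w3.pkl","wb"))
print(st["ee_pos"],st["eef_rot"][:,0],st["finger_gap"],st["ft_force"])
a=cv2.resize(im1[0:140,280:460],(771,600),interpolation=cv2.INTER_CUBIC)[:, :480]
a=cv2.resize(im1[0:140,285:450],(495,420),interpolation=cv2.INTER_CUBIC)
b=cv2.resize(im3[:,150:],(290,310),interpolation=cv2.INTER_AREA)
t=cv2.resize(np.load("top.npy")[85:220,225:310],(300,476),interpolation=cv2.INTER_CUBIC)
o=np.zeros((600,800,3),np.uint8); o[:420,:495]=a; o[:476,500:]=t
save(o,"w1c.png"); save(im3,"w3.png")
```

```text
[0.4858 0.2447 0.1328] [-0.1372 -0.9905  0.0009] 0.14937692224845556 [ 0.2711  0.0825 -1.4951]
```

View pics/w1c.png

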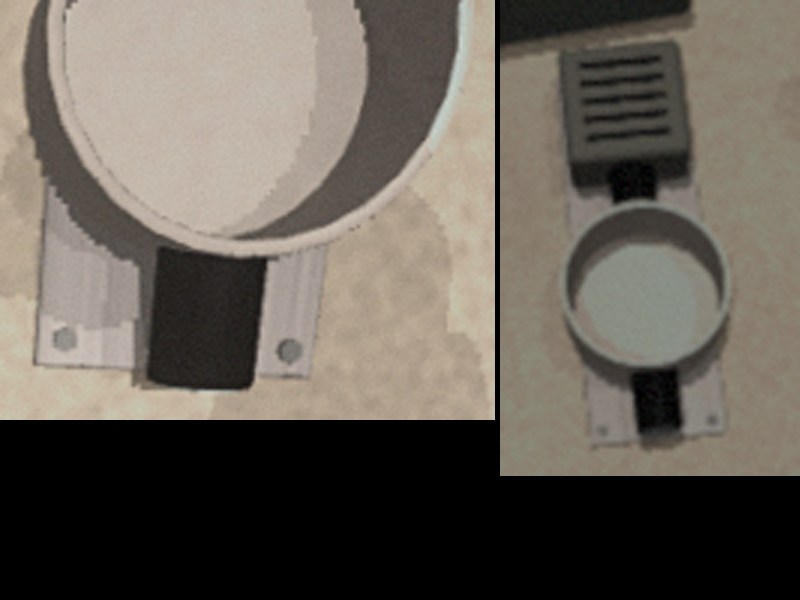

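View pics/w3.png

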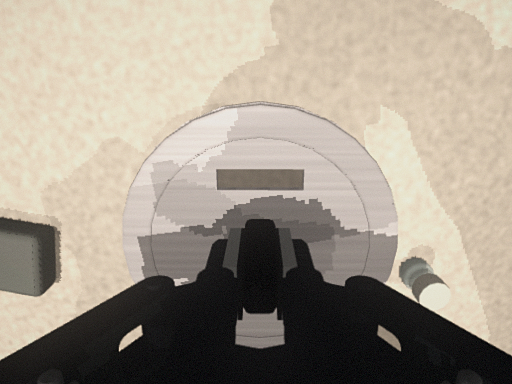

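The left crop shows the rim's outer arc from (47,30) through its lowest point (235,257) to (467,40). In the top view the rim spans (62..230, 202..370). The wrist picture shows the cover held level, with the slot centre at (260,179) and the cover's far edge at (260,102).

Run:
```python
from h import *
import pickle
from scipy.optimize import least_squares as LS
np.set_printoptions(precision=4,suppress=True)
im1,C1=pickle.load(open("w1.pkl","rb")); C3=pickle.load(open("w3.pkl","rb"))[1]; T=cam("top")
def fit(P,r): 
    s=LS(lambda c:np.hypot(*(P-c[:2]).T)-r,P.mean(0)); s2=LS(lambda c:np.hypot(*(P-c[:2]).T)-c[2],[*P.mean(0),r]); return s.x,s2.x,np.abs(s.fun).max()
P=np.array([(47,30),(60,110),(100,185),(150,235),(235,257),(330,235),(400,180),(450,100),(467,40)])/3+[285-.33,-.33]
print("well w1",fit(pix2w(C1,P,.07)[:,:2],.06))
b=pix2w(C1,np.array([(36,364),(306,378)])/3+[285-.33,-.33],.004);print("base",b)
t=pix2w(C1,np.array([(148,385),(252,388)])/3+[285-.33,-.33],.04);print("tube",t,t.mean(0))
P=np.array([(62,285),(230,285),(145,202),(145,370)])/3.529+[225-.36,85-.36]
print("well top",fit(pix2w(T,P,.07)[:,:2],.06))
q=lambda p:pix2w(T,np.array([p])/3.529+[225-.36,85-.36],.066)[0,:2]
print("lamp edges",q((60,45)),q((70,160)),q((180,43)),q((188,158)))
# cover held: heights relative: TCP z - 0.0222 lifted
z=.1328-.0222
s=pix2w(C3,[(217,169),(304,170),(303,190),(217,189)],z+.013);print("slot",s,s.mean(0))
k=pix2w(C3,[(260,102),(123,222),(397,222),(170,140),(350,140)],z+.013);print("cov",k, fit(k[:,:2],.068))
R=C3[2]
```

```text
well w1 (array([ 0.6083, -0.0469]), array([ 0.6054, -0.0469,  0.0578]), np.float64(0.002237992460612348))
base [[ 0.512   0.0086  0.004 ]
 [ 0.5035 -0.0884  0.004 ]]
tube [[ 0.5077 -0.0237  0.04  ]
 [ 0.5055 -0.0576  0.04  ]] [ 0.5066 -0.0407  0.04  ]
well top (array([ 0.6034, -0.0468]), array([ 0.6034, -0.0468,  0.059 ]), np.float64(0.0021185207384245633))
lamp edges [ 0.7937 -0.0201] [ 0.705  -0.0116] [ 0.7788 -0.1059] [ 0.6907 -0.0941]
slot [[0.5228 0.2583 0.1236]
 [0.5169 0.2195 0.1236]
 [0.5076 0.2209 0.1236]
 [0.5135 0.2599 0.1236]] [0.5152 0.2396 0.1236]
cov [[0.5494 0.235  0.1236]
 [0.5034 0.3074 0.1236]
 [0.4854 0.1778 0.1236]
 [0.5387 0.2767 0.1236]
 [0.5277 0.1978 0.1236]] (array([0.4799, 0.2447]), array([0.482 , 0.2444, 0.0663]), np.float64(0.00211413231044294))
```

Emit:
step_arm:
  series:
    - {"slide": [10,-24,0],"dr": [0,0,0.5],"hand": 0}
    - {"slide": [26,-60,0],"dr": [0,0,1],"hand": 0}
    - {"slide": [43,-100,0],"dr": [0,0,1.5],"hand": 0}
    - {"slide": [60,-140,0],"dr": [0,0,2],"hand": 0}
    - {"slide": [77,-180,0],"dr": [0,0,2.5],"hand": 0}

```text
clock: 4.75
ee_pos: [0.5636, 0.0633, 0.1318]
eef_rot: [[-0.093, -0.996, -0.0], [-0.996, 0.093, -0.0], [0.0, 0.0, -1.0]]
ft_force: [0.7, 0.1, -1.5]
finger_gap: 0.152
```

Emit:
step_arm:
  series:
    - {"slide": [17,-40,0],"dr": [0,0,0],"hand": 0}
    - {"slide": [32,-75,0],"dr": [0,0,0],"hand": 0}
    - {"slide": [42,-99,0],"dr": [0,0,0],"hand": 0}
    - {"slide": [47,-110,0],"dr": [0,0,0],"hand": 0}
    - {"slide": [47,-112,0],"dr": [0,0,0],"hand": 0}

```text
clock: 5.25
ee_pos: [0.6105, -0.0485, 0.1314]
eef_rot: [[-0.096, -0.995, 0.0], [-0.995, 0.096, -0.001], [0.001, -0.0, -1.0]]
ft_force: [-0.7, 1.1, -1.2]
finger_gap: 0.15
```

Emit:
step_arm:
  series:
    - {"slide": [0,0,0],"dr": [0,0,0],"hand": 0}
    - {"slide": [0,0,0],"dr": [0,0,0],"hand": 0}
    - {"slide": [0,0,-5],"dr": [0,0,0],"hand": 0}
    - {"slide": [0,0,-15],"dr": [0,0,0],"hand": 0}
    - {"slide": [0,0,-20],"dr": [0,0,0],"hand": 0}

```text
clock: 5.75
ee_pos: [0.6095, -0.0462, 0.11]
eef_rot: [[-0.093, -0.996, -0.002], [-0.996, 0.093, 0.0], [0.0, 0.002, -1.0]]
ft_force: [-0.4, 0.0, -1.4]
finger_gap: 0.154
```

Run:
```python
from h import *
import pickle
np.set_printoptions(precision=4,suppress=True)
im=env.grab_frame("side"); np.save("s2.npy",im); t=env.grab_frame("wrist"); st=env.state(); print(st["ee_pos"],st["eef_rot"][:,0],st["ft_force"])
a=cv2.resize(im[150:270,230:380],(600,480),interpolation=cv2.INTER_CUBIC)
save(cv2.convertScaleAbs(a,alpha=1.4),"s2.png")
```

```text
[ 0.6093 -0.0466  0.1099] [-0.0932 -0.9956  0.0002] [ 1.093  -0.3438 -1.8036]
```

View pics/s2.png

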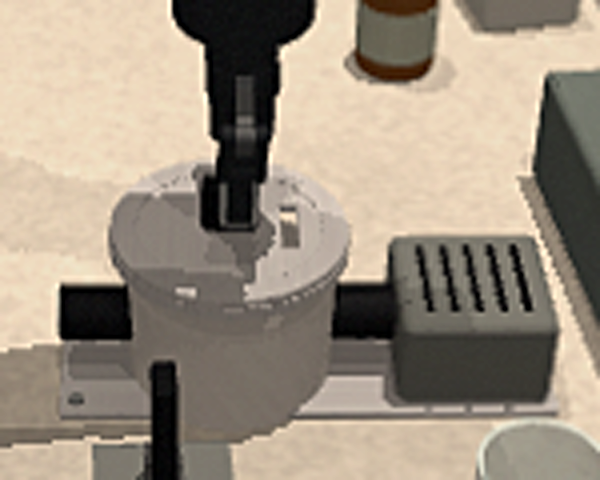

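The side view shows the held cover centred over the well to within about 1 mm: cover 109..352, well 132..332. It is level, with the slot at (290,225) on the lamp side. I lower it.

Emit:
step_arm:
  series:
    - {"slide": [0.5,0,-6],"dr": [0,0,0],"hand": 0}
    - {"slide": [0.5,0,-12],"dr": [0,0,0],"hand": 0}
    - {"slide": [0.5,0,-16],"dr": [0,0,0],"hand": 0}
    - {"slide": [0.5,0,-19],"dr": [0,0,0],"hand": 0}
    - {"slide": [0.5,0,-21],"dr": [0,0,0],"hand": 0}

```text
clock: 6.35
ee_pos: [0.6108, -0.047, 0.09]
eef_rot: [[-0.094, -0.996, -0.0], [-0.996, 0.094, -0.0], [0.0, 0.0, -1.0]]
ft_force: [0.2, 0.7, -1.4]
finger_gap: 0.152
```

Emit:
step_arm:
  series:
    - {"slide": [0,0,-1],"dr": [0,0,0],"hand": 0}
    - {"slide": [0,0,-2],"dr": [0,0,0],"hand": 0}
    - {"slide": [0,0,-3],"dr": [0,0,0],"hand": 0}
    - {"slide": [0,0,-4],"dr": [0,0,0],"hand": 0}
    - {"slide": [0,0,-4],"dr": [0,0,0],"hand": 0}

```text
clock: 6.85
ee_pos: [0.6109, -0.0469, 0.0862]
eef_rot: [[-0.094, -0.996, -0.0], [-0.996, 0.094, -0.0], [0.0, 0.0, -1.0]]
ft_force: [-0.5, 0.6, -1.9]
finger_gap: 0.153
```

Emit:
step_arm:
  series:
    - {"slide": [0,0,-1],"dr": [0,0,0],"hand": 0}
    - {"slide": [0,0,-1.5],"dr": [0,0,0],"hand": 0}
    - {"slide": [0,0,-2],"dr": [0,0,0],"hand": 0}
    - {"slide": [0,0,-2.5],"dr": [0,0,0],"hand": 0}
    - {"slide": [0,0,-2.5],"dr": [0,0,0],"hand": 0}

```text
clock: 7.35
ee_pos: [0.6109, -0.0469, 0.0842]
eef_rot: [[-0.094, -0.996, 0.0], [-0.996, 0.094, -0.0], [0.0, -0.0, -1.0]]
ft_force: [-2.2, -0.4, 3.3]
finger_gap: 0.15
```

Contact came at exactly the expected height (TCP 0.0842), so I release.

Emit:
step_arm:
  series:
    - {"slide": [0,0,0],"dr": [0,0,0],"hand": 20}
    - {"slide": [0,0,0],"dr": [0,0,0],"hand": 40}
    - {"slide": [0,0,0],"dr": [0,0,0],"hand": 100}
    - {"slide": [0,0,0],"dr": [0,0,0],"hand": 100}
    - {"slide": [0,0,0],"dr": [0,0,0],"hand": 100}

```text
clock: 7.85
ee_pos: [0.611, -0.0469, 0.0838]
eef_rot: [[-0.094, -0.996, 0.0], [-0.996, 0.094, -0.0], [0.0, -0.0, -1.0]]
ft_force: [0.2, -0.2, 0.2]
finger_gap: 0.872
```

Emit:
step_arm:
  series:
    - {"slide": [0,0,0],"dr": [0,0,0],"hand": 100}
    - {"slide": [0,0,0],"dr": [0,0,0],"hand": 100}
    - {"slide": [0,0,15],"dr": [0,0,0],"hand": 100}
    - {"slide": [0,0,60],"dr": [0,0,0],"hand": 100}
    - {"slide": [0,0,110],"dr": [0,0,0],"hand": 100}

```text
clock: 8.35
ee_pos: [0.6098, -0.0469, 0.1948]
eef_rot: [[-0.094, -0.996, -0.003], [-0.996, 0.094, 0.0], [0.0, 0.003, -1.0]]
ft_force: [1.5, 0.7, 0.1]
finger_gap: 1.004
```

Emit:
step_arm:
  series:
    - {"slide": [0,0,10],"dr": [0,0,0],"hand": 100}
    - {"slide": [0,0,10],"dr": [0,0,0],"hand": 100}
    - {"slide": [0,0,10],"dr": [0,0,0],"hand": 100}
    - {"slide": [0,0,10],"dr": [0,0,0],"hand": 100}
    - {"slide": [0,0,10],"dr": [0,0,0],"hand": 100}

```text
clock: 8.85
ee_pos: [0.6099, -0.0469, 0.2022]
eef_rot: [[-0.094, -0.996, -0.003], [-0.996, 0.094, 0.0], [0.0, 0.003, -1.0]]
ft_force: [0.4, 0.6, -1.0]
finger_gap: 0.998
```

Run:
```python
from h import *
import pickle
st=env.state(); im=env.grab_frame("wrist"); pickle.dump((im,cam("wrist",st)),open("w4.pkl","wb")); print(st["ee_pos"],st["finger_gap"],st["joints"])
save(im,"w4.png")
```

```text
[ 0.60988208 -0.04685811  0.2022217 ] 0.9978679564593768 [ 0.0201028   0.70294353 -0.03331881  1.64009611  0.02989908  0.80227025
 -1.69074629]
```

View pics/w4.png

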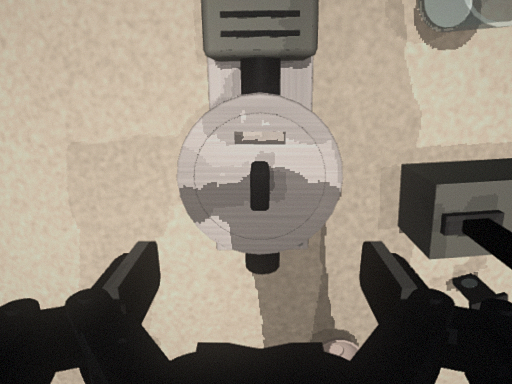

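The cover sits seated with its slot (centre 260,138) square to the tube–lamp line. Next I turn the jaws and go above the stand.

Emit:
step_arm:
  series:
    - {"slide": [-6,-17,5],"dr": [0,0,8],"hand": 100}
    - {"slide": [-12,-34,10],"dr": [0,0,16],"hand": 100}
    - {"slide": [-18,-51,15],"dr": [0,0,24],"hand": 100}
    - {"slide": [-24,-68,20],"dr": [0,0,32],"hand": 100}
    - {"slide": [-30,-85,20],"dr": [0,0,40],"hand": 100}

```text
clock: 9.4
ee_pos: [0.5808, -0.1327, 0.2237]
eef_rot: [[0.573, -0.82, 0.0], [-0.82, -0.573, -0.0], [0.0, 0.0, -1.0]]
ft_force: [-0.1, 0.0, 0.2]
finger_gap: 1.002
```

Emit:
step_arm:
  series:
    - {"slide": [-6,-17,0],"dr": [0,0,8],"hand": 100}
    - {"slide": [-12,-34,0],"dr": [0,0,16],"hand": 100}
    - {"slide": [-18,-51,0],"dr": [0,0,24],"hand": 100}
    - {"slide": [-24,-68,0],"dr": [0,0,32],"hand": 100}
    - {"slide": [-27,-85,0],"dr": [0,0,40],"hand": 100}

```text
clock: 9.9
ee_pos: [0.5529, -0.2177, 0.223]
eef_rot: [[0.966, -0.26, -0.002], [-0.26, -0.966, 0.0], [-0.002, 0.0, -1.0]]
ft_force: [1.4, -0.4, -0.4]
finger_gap: 1.001
```

Emit:
step_arm:
  series:
    - {"slide": [0,0,0],"dr": [0,0,5],"hand": 100}
    - {"slide": [0,0,0],"dr": [0,0,10],"hand": 100}
    - {"slide": [0,0,0],"dr": [0,0,10],"hand": 100}
    - {"slide": [0,0,0],"dr": [0,0,10],"hand": 100}
    - {"slide": [0,0,0],"dr": [0,0,10],"hand": 100}

```text
clock: 10.4
ee_pos: [0.5539, -0.2167, 0.2235]
eef_rot: [[0.995, -0.095, -0.0], [-0.095, -0.995, 0.0], [-0.0, -0.0, -1.0]]
ft_force: [0.2, -0.3, -0.3]
finger_gap: 0.999
```

Run:
```python
from h import *
import pickle
np.set_printoptions(precision=4,suppress=True)
C4=pickle.load(open("w4.pkl","rb"))[1]
s=pix2w(C4,[(235,132),(285,132),(285,144),(235,144)],.075);print("slot",s,s.mean(0))
print("cover l r t b",pix2w(C4,[(177,172),(342,172),(260,93),(260,255)],.075))
print("lamp edges",pix2w(C4,[(202,40),(318,45),(203,10),(321,10)],.066))
st=env.state(); im=env.grab_frame("wrist"); pickle.dump((im,cam("wrist",st)),open("w5.pkl","wb")); print(st["ee_pos"],st["finger_gap"],st["joints"])
save(im,"w5.png")
```

```text
slot [[ 0.6467 -0.0317  0.075 ]
 [ 0.643  -0.0705  0.075 ]
 [ 0.6335 -0.0698  0.075 ]
 [ 0.6373 -0.0306  0.075 ]] [ 0.6401 -0.0507  0.075 ]
cover l r t b [[ 0.6191  0.0188  0.075 ]
 [ 0.6065 -0.1141  0.075 ]
 [ 0.6743 -0.0539  0.075 ]
 [ 0.5386 -0.0411  0.075 ]]
lamp edges [[ 0.7175 -0.0138  0.066 ]
 [ 0.7056 -0.1012  0.066 ]
 [ 0.7386 -0.0173  0.066 ]
 [ 0.7303 -0.1048  0.066 ]]
[ 0.5539 -0.2167  0.2235] 0.9991154263415544 [ 0.5875  0.6941 -0.5149  1.6585  0.4138  0.9    -0.1843]
```

View pics/w5.png

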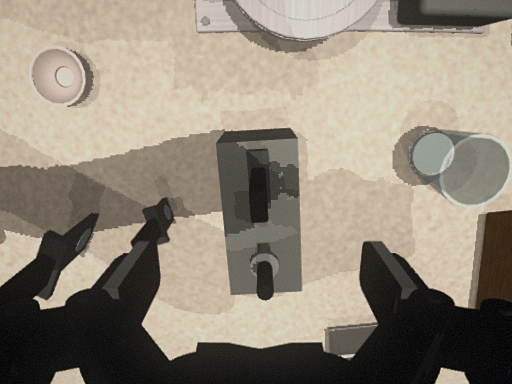

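The wrist view shows the stand with the flat holder at (259,190), its shoulder edge at about (258,150), and the pin at (265,280). I fit the holder's pose by projection.

Run:
```python
from h import *
import pickle
np.set_printoptions(precision=4,suppress=True)
im,C=pickle.load(open("w5.pkl","rb"))
print("stand corners",pix2w(C,[(218,142),(298,139),(301,291),(231,294)],.075)[:,:2])
v=im.copy(); a=np.radians(-5.5); R=np.array([[np.cos(a),-np.sin(a)],[np.sin(a),np.cos(a)]])
def box(c,x0,y0,z,col):
    P=[[*(np.array(c)+R@[sx*x0/2,sy*y0/2]),z] for sx,sy in((1,1),(1,-1),(-1,-1),(-1,1))]
    p=w2pix(C,P); cv2.polylines(big,[np.int32(np.round((p-[190,110]+.5)*4))],True,col,1)
big=cv2.resize(cv2.convertScaleAbs(im[110:250,190:320],alpha=2),None,fx=4,fy=4,interpolation=cv2.INTER_CUBIC)
c=[.5525,-.2175]
box(c,.012,.024,.149,(255,0,0)); box(c,.018,.052,.083,(0,255,0)); 
raw=cv2.resize(cv2.convertScaleAbs(im[110:250,190:250+20],alpha=2.5),None,fx=3.3,fy=4) if 0 else big
save(raw,"w5o.png")
```

```text
stand corners [[ 0.5212 -0.1899]
 [ 0.589  -0.1939]
 [ 0.5826 -0.3422]
 [ 0.5143 -0.339 ]]
```

View pics/w5o.png

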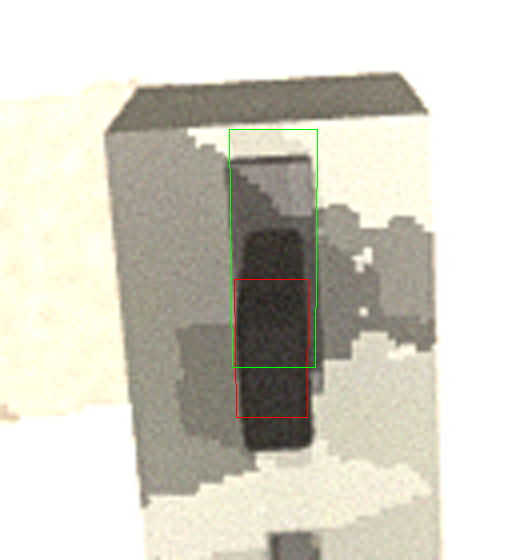

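The shoulder and handle both appear about 5.8 mm further along −y than my overlay. The holder is therefore at about (0.5535, −0.2237), yaw about −3°. I descend and grip there.

Emit:
step_arm:
  series:
    - {"slide": [0,-7,-15],"dr": [0,0,2.5],"hand": 100}
    - {"slide": [0,-7,-45],"dr": [0,0,2.5],"hand": 100}
    - {"slide": [0,-7,-80],"dr": [0,0,2.5],"hand": 100}
    - {"slide": [0,-7,-108],"dr": [0,0,2.5],"hand": 100}
    - {"slide": [0,-7,-117],"dr": [0,0,2.5],"hand": 100}

```text
clock: 10.95
ee_pos: [0.552, -0.2234, 0.1041]
eef_rot: [[0.999, -0.05, -0.005], [-0.05, -0.999, 0.001], [-0.005, -0.001, -1.0]]
ft_force: [-0.1, -0.1, 0.3]
finger_gap: 1.001
```

Emit:
step_arm:
  series:
    - {"slide": [0,0,0],"dr": [0,0,0],"hand": 100}
    - {"slide": [0,0,0],"dr": [0,0,0],"hand": 100}
    - {"slide": [0,0,0],"dr": [0,0,0],"hand": 0}
    - {"slide": [0,0,0],"dr": [0,0,0],"hand": 0}
    - {"slide": [0,0,0],"dr": [0,0,0],"hand": 0}

```text
clock: 11.45
ee_pos: [0.5544, -0.2242, 0.1077]
eef_rot: [[0.999, -0.05, 0.002], [-0.05, -0.999, -0.001], [0.002, 0.0, -1.0]]
ft_force: [-0.5, 0.6, -0.3]
finger_gap: 0.515
```

Emit:
step_arm:
  series:
    - {"slide": [0,0,0],"dr": [0,0,0],"hand": 0}
    - {"slide": [0,0,0],"dr": [0,0,0],"hand": 0}
    - {"slide": [0,0,0],"dr": [0,0,0],"hand": 0}
    - {"slide": [0,0,0],"dr": [0,0,0],"hand": 0}
    - {"slide": [0,0,0],"dr": [0,0,0],"hand": 0}

```text
clock: 11.95
ee_pos: [0.5539, -0.224, 0.1069]
eef_rot: [[0.999, -0.05, -0.0], [-0.05, -0.999, -0.0], [-0.0, 0.0, -1.0]]
ft_force: [-0.3, -0.7, 1.9]
finger_gap: 0.132
```

Emit:
step_arm:
  series:
    - {"slide": [0,0,5],"dr": [0,0,0],"hand": 0}
    - {"slide": [0,0,25],"dr": [0,0,0],"hand": 0}
    - {"slide": [0,0,55],"dr": [0,0,0],"hand": 0}
    - {"slide": [0,0,90],"dr": [0,0,0],"hand": 0}
    - {"slide": [0,0,125],"dr": [0,0,0],"hand": 0}

```text
clock: 12.45
ee_pos: [0.5536, -0.2237, 0.233]
eef_rot: [[0.999, -0.05, -0.001], [-0.05, -0.999, 0.001], [-0.001, -0.0, -1.0]]
ft_force: [1.6, -0.7, -0.7]
finger_gap: 0.131
```

Emit:
step_arm:
  series:
    - {"slide": [10,20,0],"dr": [0,0,-1],"hand": 0}
    - {"slide": [28,55,0],"dr": [0,0,-2],"hand": 0}
    - {"slide": [46,92,0],"dr": [0,0,-2.5],"hand": 0}
    - {"slide": [64,130,0],"dr": [0,0,-2.5],"hand": 0}
    - {"slide": [80,161,0],"dr": [0,0,-2.5],"hand": 0}

```text
clock: 12.95
ee_pos: [0.6345, -0.0599, 0.2321]
eef_rot: [[0.996, -0.092, 0.0], [-0.092, -0.996, 0.001], [0.0, -0.001, -1.0]]
ft_force: [-0.4, 1.0, -1.1]
finger_gap: 0.134
```

Emit:
step_arm:
  series:
    - {"slide": [5,10,0],"dr": [0,0,0],"hand": 0}
    - {"slide": [6,12.5,0],"dr": [0,0,0],"hand": 0}
    - {"slide": [6,12.5,0],"dr": [0,0,0],"hand": 0}
    - {"slide": [6,12.5,0],"dr": [0,0,0],"hand": 0}
    - {"slide": [6,12.5,0],"dr": [0,0,0],"hand": 0}

```text
clock: 13.45
ee_pos: [0.6394, -0.0527, 0.2317]
eef_rot: [[0.995, -0.097, -0.001], [-0.097, -0.995, -0.001], [-0.0, 0.001, -1.0]]
ft_force: [-0.4, 0.7, 0.4]
finger_gap: 0.133
```

Run:
```python
from h import *
import pickle
np.set_printoptions(precision=4,suppress=True)
st=env.state(); im=env.grab_frame("wrist"); pickle.dump((im,cam("wrist",st)),open("w6.pkl","wb")); print(st["ee_pos"],st["eef_rot"],st["finger_gap"],st["ft_force"])
s=env.grab_frame("side"); np.save("s3.npy",s)
o=np.zeros((600,800,3),np.uint8)
o[:600,:400]=cv2.resize(im[60:330,170:350],(400,600),interpolation=cv2.INTER_CUBIC)
o[:600,400:]=cv2.resize(s[100:280,260:380],(400,600),interpolation=cv2.INTER_CUBIC)
save(cv2.convertScaleAbs(o,alpha=1.4),"w6.png")
```

```text
[ 0.6394 -0.0527  0.2317] [[ 0.9953 -0.0965 -0.0005]
 [-0.0965 -0.9953 -0.0013]
 [-0.0004  0.0014 -1.    ]] 0.1329256937631155 [-0.4485  0.663   0.4242]
```

View pics/w6.png

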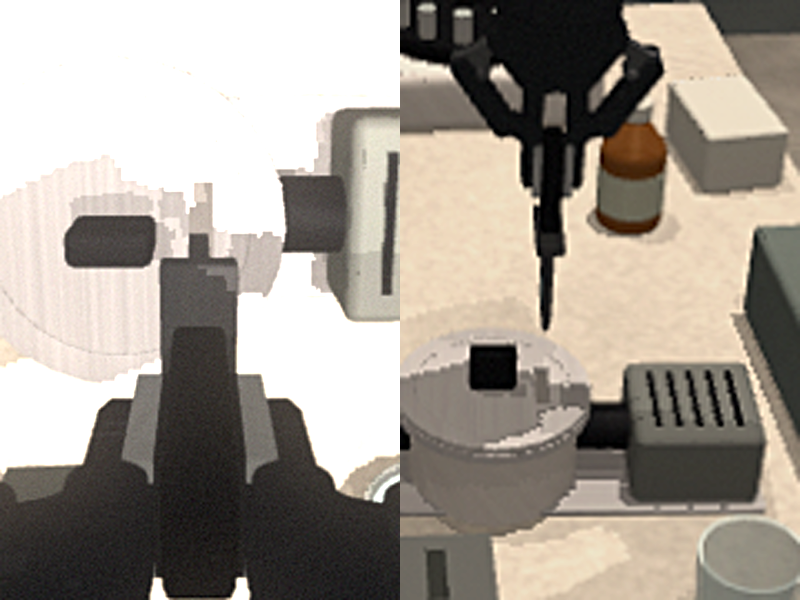

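The holder is held upright, with its tip at (546,328) in the side crop and the slot below it at (541,383). The wrist crop shows the shoulder's far edge at (160–238, 260) and the blade's tip area in line with the slot, near (200,245).

Run:
```python
from h import *
import pickle
np.set_printoptions(precision=4,suppress=True)
C=pickle.load(open("w6.pkl","rb"))[1]; S=cam("side")
f=lambda P:np.array(P)/(400/180)+[170-.28,60-.28]
z=.2317-.0319
e=pix2w(C,f([(160,260),(238,260)]),z+.008); print("shoulder edge",e,e.mean(0))
u=np.array([-.0965,-.9953]); y=-u
print("shoulder centre",e.mean(0)[:2]+u*.026)
print("slot end in view?",pix2w(C,f([(190,183),(212,183)]),.075))
g=lambda P:(np.array(P)-[400,0])/(400/120.)+[260-.35,100-.35]
# side: slot corners approx, tip
print("slot side",pix2w(S,g([(541,368),(541,402)]),.075)); print("tip",pix2w(S,g([(546,328)]),z-.065))
print("predicted side px slot c & tip(TCP)",w2pix(S,[[.640,-.0507,.075],[.6394,-.0527,z-.065]]), g([(541,385),(546,328)]))
```

```text
shoulder edge [[ 0.6333 -0.0257  0.2078]
 [ 0.6507 -0.0274  0.2078]] [ 0.642  -0.0265  0.2078]
shoulder centre [ 0.6395 -0.0524]
slot end in view? [[ 0.638  -0.0306  0.075 ]
 [ 0.6466 -0.0314  0.075 ]]
slot side [[ 0.6426 -0.0309  0.075 ]
 [ 0.6373 -0.0687  0.075 ]]
tip [[ 0.6386 -0.0658  0.1348]]
predicted side px slot c & tip(TCP) [[302.0269 215.3131]
 [302.9445 194.5789]] [[301.95 215.15]
 [303.45 198.05]]
```

Emit:
step_arm:
  series:
    - {"slide": [0.8,1.7,-8],"dr": [0,0,0],"hand": 0}
    - {"slide": [0.8,1.7,-24],"dr": [0,0,0],"hand": 0}
    - {"slide": [0.8,1.7,-40],"dr": [0,0,0],"hand": 0}
    - {"slide": [0.8,1.7,-50],"dr": [0,0,0],"hand": 0}
    - {"slide": [0.8,1.7,-53],"dr": [0,0,0],"hand": 0}

```text
clock: 14.05
ee_pos: [0.6398, -0.0489, 0.1772]
eef_rot: [[0.996, -0.094, -0.003], [-0.094, -0.996, -0.0], [-0.003, 0.0, -1.0]]
ft_force: [-0.1, 0.3, -1.0]
finger_gap: 0.133
```

Emit:
step_arm:
  series:
    - {"slide": [0,0,0],"dr": [0,0,0],"hand": 0}
    - {"slide": [0,0,-2],"dr": [0,0,0],"hand": 0}
    - {"slide": [0,0,-4],"dr": [0,0,0],"hand": 0}
    - {"slide": [0,0,-6],"dr": [0,0,0],"hand": 0}
    - {"slide": [0,0,-8],"dr": [0,0,0],"hand": 0}

```text
clock: 14.55
ee_pos: [0.6408, -0.0488, 0.1709]
eef_rot: [[0.996, -0.094, 0.001], [-0.094, -0.996, -0.0], [0.001, 0.0, -1.0]]
ft_force: [-0.0, -0.4, -1.2]
finger_gap: 0.134
```

Emit:
step_arm:
  series:
    - {"slide": [0,0,-2],"dr": [0,0,0],"hand": 0}
    - {"slide": [0,0,-4],"dr": [0,0,0],"hand": 0}
    - {"slide": [0,0,-6],"dr": [0,0,0],"hand": 0}
    - {"slide": [0,0,-6],"dr": [0,0,0],"hand": 0}
    - {"slide": [0,0,-6],"dr": [0,0,0],"hand": 0}

```text
clock: 15.05
ee_pos: [0.6407, -0.0487, 0.1648]
eef_rot: [[0.996, -0.094, 0.0], [-0.094, -0.996, 0.0], [0.0, -0.0, -1.0]]
ft_force: [0.1, -0.3, -1.2]
finger_gap: 0.136
```

The tip is in the slot with no force. The arm settled about 2 mm too far along +y, so I correct that before the full-width blade enters.

Emit:
step_arm:
  series:
    - {"slide": [-0.3,-1,0],"dr": [0,0,0],"hand": 0}
    - {"slide": [-0.3,-2.2,0],"dr": [0,0,0],"hand": 0}
    - {"slide": [-0.3,-2.2,0],"dr": [0,0,0],"hand": 0}
    - {"slide": [-0.3,-2.2,-1],"dr": [0,0,0],"hand": 0}
    - {"slide": [-0.3,-2.2,-3],"dr": [0,0,0],"hand": 0}

```text
clock: 15.55
ee_pos: [0.6405, -0.0509, 0.1619]
eef_rot: [[0.996, -0.094, 0.0], [-0.094, -0.996, 0.0], [0.0, -0.0, -1.0]]
ft_force: [-0.5, -1.2, 0.0]
finger_gap: 0.135
```

Emit:
step_arm:
  series:
    - {"slide": [0,0,-2],"dr": [0,0,0],"hand": 0}
    - {"slide": [0,0,-4],"dr": [0,0,0],"hand": 0}
    - {"slide": [0,0,-6],"dr": [0,0,0],"hand": 0}
    - {"slide": [0,0,-8],"dr": [0,0,0],"hand": 0}
    - {"slide": [0,0,-8],"dr": [0,0,0],"hand": 0}

```text
clock: 16.05
ee_pos: [0.6402, -0.051, 0.1534]
eef_rot: [[0.996, -0.094, -0.001], [-0.094, -0.996, -0.0], [-0.001, 0.0, -1.0]]
ft_force: [-0.6, 0.1, -0.6]
finger_gap: 0.134
```

Emit:
step_arm:
  series:
    - {"slide": [0,0,-4],"dr": [0,0,0],"hand": 0}
    - {"slide": [0,0,-8],"dr": [0,0,0],"hand": 0}
    - {"slide": [0,0,-12],"dr": [0,0,0],"hand": 0}
    - {"slide": [0,0,-16],"dr": [0,0,0],"hand": 0}
    - {"slide": [0,0,-18],"dr": [0,0,0],"hand": 0}

```text
clock: 16.55
ee_pos: [0.6401, -0.051, 0.1352]
eef_rot: [[0.996, -0.094, -0.001], [-0.094, -0.996, -0.0], [-0.001, 0.0, -1.0]]
ft_force: [0.2, 0.0, -2.2]
finger_gap: 0.135
```

Emit:
step_arm:
  series:
    - {"slide": [0,0,-4],"dr": [0,0,0],"hand": 0}
    - {"slide": [0,0,-8],"dr": [0,0,0],"hand": 0}
    - {"slide": [0,0,-11],"dr": [0,0,0],"hand": 0}
    - {"slide": [0,0,-13],"dr": [0,0,0],"hand": 0}
    - {"slide": [0,0,-13],"dr": [0,0,0],"hand": 0}

```text
clock: 17.05
ee_pos: [0.6402, -0.0509, 0.1225]
eef_rot: [[0.996, -0.094, -0.0], [-0.094, -0.996, -0.0], [-0.0, 0.0, -1.0]]
ft_force: [-0.3, -0.2, -1.2]
finger_gap: 0.135
```

Emit:
step_arm:
  series:
    - {"slide": [0,0,0],"dr": [0,0,0],"hand": 0}
    - {"slide": [0,0,0],"dr": [0,0,0],"hand": 0}
    - {"slide": [0,0,0],"dr": [0,0,0],"hand": 0}
    - {"slide": [0,0,0],"dr": [0,0,0],"hand": 0}
    - {"slide": [0,0,0],"dr": [0,0,0],"hand": 0}

```text
clock: 17.55
ee_pos: [0.6405, -0.051, 0.1229]
eef_rot: [[0.996, -0.094, 0.0], [-0.094, -0.996, -0.0], [0.0, 0.0, -1.0]]
ft_force: [-0.3, 0.5, -0.7]
finger_gap: 0.138
```

Run:
```python
from h import *
s=env.grab_frame("side"); w=env.grab_frame("wrist"); st=env.state(); print(st["ee_pos"],st["eef_rot"],st["ft_force"],st["finger_gap"])
o=np.zeros((600,800,3),np.uint8)
o[:,:400]=cv2.resize(w[60:330,170:350],(400,600),interpolation=cv2.INTER_CUBIC)
o[:,400:]=cv2.resize(s[120:300,260:380],(400,600),interpolation=cv2.INTER_CUBIC)
save(cv2.convertScaleAbs(o,alpha=1.3),"fin.png")
```

```text
[ 0.64043205 -0.05093816  0.12286754] [[ 9.95590791e-01 -9.38027925e-02  1.13107654e-04]
 [-9.38027925e-02 -9.95590798e-01 -5.36788994e-06]
 [ 1.13112463e-04 -5.26559204e-06 -9.99999994e-01]] [ 0.93545948 -0.03864812 -0.2615538 ] 0.13536136965498782
```

View pics/fin.png

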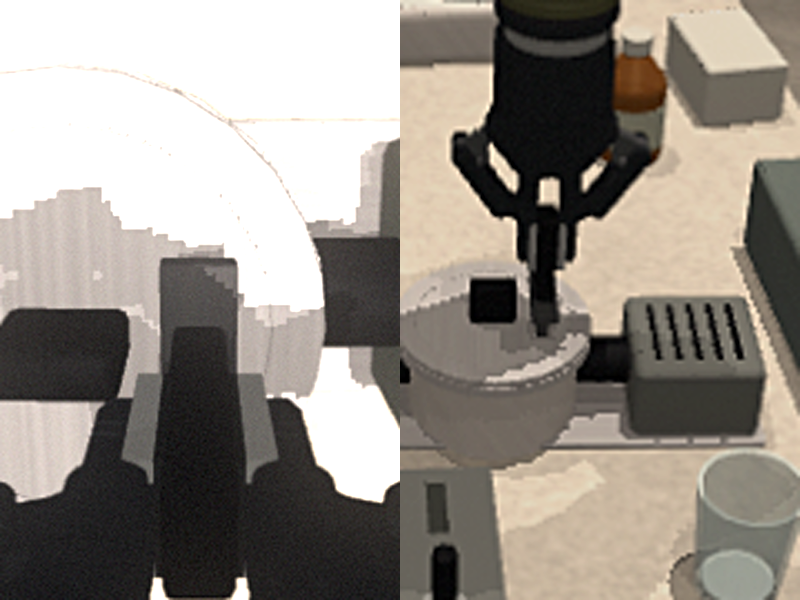

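The blade is through the slot with the shoulder just above the plate, at (545,320) in the side view. The cover is still seated and level, and the holder hasn't slipped: its shoulder edge is at (160–238, 260), as before. I hand in.

```bash
python3 -c "
from workcell import env
print(env.close_job())"
```

```text
the job is handed in; nothing more can be done
None
```

I set the cover on the well and let go of it. I then took the middle-sized filter holder out of the stand, passed its blade through the cover's slot, and handed in while still holding it. The clock read about 17.6 s of the 61 s allowed. `env.close_job()` gives no verdict, so this is what I measured:

- **Cover:** contact came at the expected height. The wrist view after release put its centre within about 1–2 mm of the well and its slot square to the beam, both at about −5.5°. The last side view still showed it seated and level.
- **Holder:** upright, with the shoulder about 16 mm above the plate and within about 0.5 mm of the slot's centre sideways. The wrist force was about 1 N or less and the fingers were still closed on it.
- **Disagreements:** my first estimate of the holder's position in the stand was about 6 mm off in y. The arm also settled about 2 mm off in y at the slot. I corrected the first before gripping and the second before the full-width blade went in.
- **Other objects:** I never touched the pin, glassware or dish, but I did not re-measure them at the end.
- **Pictures:** I viewed 12, two over the budget of 10.

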